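# Unhasp the jar case and take out the red pigment jar

### The arm

A 6-joint arm with a two-finger parallel gripper is mounted at the origin on the work surface; the furniture and walls round the work are solid. World frame = base frame: x ahead of the robot, y to its left, z up, the work surface at z = 0. Lengths are in mm, angles in rad, forces in N, time in s.
With the tool pointing down it reaches from about 275 to 775 mm from the base axis. Payload 14.6 kg.
Tool frame: the origin (TCP) lies at the very end of the fingers, on their centre line; the grasp point (between the pads) lies 19 mm behind it; z points along the fingers, x is the direction in which the jaws open and shut, and the axes are right-handed (so a half turn about z gives the same grasp; the last joint's range is limited). The gripper opens to 85 mm and grips with 20 to 120 N. Pads are 22 mm wide; open, the fingers measure 114 mm over their backs; the gripper's body (76 mm by 85 mm) begins 54 mm behind the grasp point. The pads swing forward as they close: fully open they stand 13 mm farther back than shut.
Start: joints at [1.029, 0.263, -0.048, 1.259, 0, 1.415], TCP at [198.049, 486.215, 231.278] pointing down, gripper open.
Joint ranges: [-2.65, 2.65], [-0.89, 1.7], [-1.18, 1.37], [-2.13, 2.11], [-1.35, 1.29], [-3.14, 3.14]. Speed limits (rad/s): [1.89, 1.89, 2.57, 2.79, 3.14, 3.14].

### API

Orientations are given as a rotation vector (axis times angle).
In Python, from workcell import * gives the robot as it stands. Calls block until the motion is done:
- move_pose(position, orientation): joint-space move of the TCP to a pose.
- movel(position, rotation=None, velocity=150, max_force=None): straight line of the TCP; rotation=None keeps the orientation; velocity is the mean speed in mm/s. With max_force (N) it stops when the force on the tool has changed by that much, and returns True; else False.
- movej(angles): joint-space move.
- move_gripper(opening): opening from 0.0 (shut) to 1.0 (fully open); the grip force is fixed at half the most; returns when the fingers have stopped.
- wait(seconds).
- solve_ik(position, orientation): joint angles nearest the present ones, or None.
- sense(): the state.
- snapshot(name): name is "side" or "top" or "wrist"; returns (picture, depth): 384x512x3 uint8, red, green, blue; 384x512 float32, mm along the optical axis (not along the pixel's ray), 0 where there is no reading.
- calibration(name): a dict with "fx", "fy", "cx", "cy" (pixels), "extrinsics" (4x4, takes a point from camera to world coordinates); the wrist camera has in their place "tool_from_camera" (4x4, takes a point from camera to tool coordinates, whose origin is the TCP and whose axes are the tool frame's). Camera axes: x right, y up, looking along -z (the intrinsics and any distortion apply to the point x, -y, -z); pixel columns grow to the right and rows downward; lengths in mm; the calibration is good to about 2 mm. A picture is of the moment at which its call begins: read the wrist's pose just before it. calibration takes no time and is no camera call.
A pose or a line that the arm cannot do raises PlanningError and nothing moves.
- sign_off(): hands the job in, once; it reports no verdict.
The state is a dict: "clock": time; "joint_positions": joint angles; "joint_vel": joint speeds; "effort": joint torques, N m; "tcp_pos": TCP position; "eef_rot": TCP orientation; "wrist_force": force on the tool from outside, world axes, zero at the start; "torque": the same for the moment, N m; "grip_width": opening from 0.0 (shut) to 1.0 (fully open).
Only numpy, scipy, OpenCV 4.12 (cv2) and the standard library are available. Lean on these libraries where they do the work, as an engineer would, in place of code of your own. Each camera call takes 0.05 s, during which the arm holds its last target.

### The job

Swing the steel hasp on the front of the wooden jar case off its staple and right out until it stands about square to the case, then raise the lid all the way to its stop, where it stays by itself. Take the jar with the red body out from under the leaning lid and stand it gently, upright, in the middle of the round cork mat. Leave the case open, and do not disturb the green jar, the watch loupe, the cotton pot or the white dish.

Things in the scene. Friction and masses are not known exactly. Their poses are not given: they have to be found in the camera images.
- jar_case: Fixed wooden case with lid, body 160 (x) x 250 (y) x 85 (z) mm, walls 6 mm. Origin: centre of its underside; x from its front (towards the robot) to its back, z up. Inner floor at z = 25 mm; two jars stand at the back near x = 32, y = 60 and -60 mm, either on either side, with a divider 12 mm high at y = 0 between them and a rail 6 mm high at x = -6 mm.
- hasp (a joint): Slotted steel hasp on the case front, upright pivot at x = -90, y = 25 mm of the case. 0 = closed over the staple; grows as its free end swings out to the robot and on towards +y; 1.57 = square to the front; stop at 1.9. Slight friction, stays where left. Starts at 0 to 0.12. Leaf between z = 45 and 70 mm. On its staple it holds the lid below about 0.05 rad.
- hasp_post (a point): Middle of the grip part of the hasp's upright brass thumb post: round, 11 mm diameter, free all round from z = 71 mm to its top at 103 mm of the case; this point at z = 92 mm. Hasp closed: x = -115, y = -37 mm of the case (62 mm along the leaf from the pivot, 25 mm out from it).
- lid (a joint): Lid, 254 mm wide, 12 mm thick, 164 mm from hinge line to front edge. Hinge along the case's y axis at x = 79, z = 85 mm of the case. 0 = closed, grows as the front rises; stop at 1.15, where it still leans over the jars, so a tool pointing straight down at them strikes it. Stiff friction hinge: stays where left; lifting at the tab takes about 3 N. A staple juts 20 mm from mid front edge.
- lid_tab (a point): Point on the light-wood pull tab on the lid's front edge: tab 16 mm wide (along the case's y), 12 mm thick, sticking out 39 mm. The point is 190 mm from the hinge line, 13 mm short of the tip, mid thickness; lid closed: x = -111, y = -100, z = 91 mm of the case. It moves with the lid.
- red_jar_center (a point): Centre (26 mm above its base) of the pigment jar with the red body and black screw cap: 41 mm diameter, 52 mm tall, the cap (38 mm) takes the top 10 mm; about 75 g, loose, upright in the case at the start. z axis = the jar's axis.
- red_jar: The same red jar, origin at the centre of its base.
- green_jar_center (a point): Centre (26 mm above its base) of the pigment jar with the green body and black screw cap, same size, standing in the case on the other side of the divider; it stays there.
- mat_top (a point): Centre of the top face of the round cork mat on the table: 110 mm diameter, 5 mm thick, fixed.
- cork_mat: The same cork mat, origin at the centre of its underside.
- watch_loupe_center (a point): Centre of a loose black watch loupe, 36 mm diameter, 39 mm tall; a bystander.
- cotton_pot_center (a point): Centre of a loose grey pot of cotton balls, 66 mm diameter, 69 mm tall; a bystander.
- palette_dish_center (a point): Centre of a loose round white dish, 68 mm diameter, 15 mm tall; a bystander.
Mind the look-alikes: they are no part of the job. Of the things shaped like the cork_mat, the cork one is meant.

How it is judged (in metres and radians):
On the way, in this order (a step that is already met when the one before it is completed fails the run):
1. the hasp is off its staple and swung out at least 1.2 rad, the lid still down (value of joint hasp above 1.2 rad and value of joint lid below 0.06 rad), for 0.2 s.
2. the lid is raised to at least 1.05 rad (value of joint lid above 1.05 rad), for 0.2 s.
At the end, for the whole second after the job is handed in: The red jar stands at rest, released and upright (within 0.1 rad), on the cork mat with its axis within 25 mm of the mat's centre; the hasp is swung out at least 1.2 rad and the lid is up at least 1.05 rad; the green jar stands upright within 20 mm of where it stood (value of joint hasp above 1.2 rad and value of joint lid above 1.05 rad and horizontal distance between red_jar_center and mat_top below 0.025 m and angle between each of red_jar_center, green_jar_center's own z axis and vertical below 0.1 rad and z of red_jar_center in the frame of mat_top between 0.021 and 0.031 m and linear speed of red_jar below 0.03 m/s and contact force between the fingers and red_jar below 0.1 N and distance of green_jar_center from where it was at the start of the episode below 0.02 m); the robot touches nothing.
It fails at once if the lid forced up by more than 0.08 rad while the hasp is still less than 0.6 rad open (value of joint lid above 0.08 rad and value of joint hasp below 0.6 rad).
It fails at once if the red jar tipped by more than 0.7 rad (angle between red_jar_center's own z axis and vertical above 0.7 rad).
It fails at once if the red jar dropped or slammed on the mat: moving faster than 0.5 m/s low over it (horizontal distance between red_jar_center and mat_top below 0.05 m and height (world z) of red_jar_center below 0.08 m and linear speed of red_jar above 0.5 m/s).
It fails at once if a bystander disturbed: the green jar, watch loupe, cotton pot or dish moved by more than 30 mm (distance of any of green_jar_center, watch_loupe_center, cotton_pot_center, palette_dish_center from where it was at the start of the episode above 0.03 m).
It also fails if it takes over 67 s, if anything falls off the work surface, if the arm or the gripper's body presses on something with over 40 N, if the wrist force passes 120 N, or if a joint passes its speed limit or range.

## Working session

There is one attempt and no reset: what is moved stays moved. The work goes in short steps, each a Python script; the robot and the scene stay as the last script left them, time stands still between calls to the robot, and variables do not carry over. Pictures are saved under pics/ and viewed, and the job is handed in when it is done.

```bash
ls; mkdir -p pics; python3 - <<'E'
from workcell import *
import cv2,numpy as np
np.set_printoptions(precision=3,suppress=True)
print(sense())
for n in ["side","top","wrist"]:
    c=calibration(n); print(n,c)
    p,d=snapshot(n); cv2.imwrite(f"pics/{n}0.png",p[:,:,::-1]); np.save(f"pics/{n}0_d.npy",d)
E
```

```text
pics
{'clock': 0.0, 'joint_positions': array([ 1.029,  0.264, -0.049,  1.259,  0.   ,  1.416]), 'joint_vel': array([-0.001,  0.   ,  0.   ,  0.001,  0.   , -0.002]), 'effort': array([ -0.001, -63.762,  38.457,   0.014,  -0.   ,   0.   ]), 'tcp_pos': array([197.908, 485.976, 230.809]), 'eef_rot': array([ 2.607,  1.753, -0.002]), 'wrist_force': array([ 0.065, -0.297,  0.684]), 'torque': array([-0.026,  0.008, -0.005]), 'grip_width': 0.9981216364532295}
side {'fx': 357.35232088098684, 'fy': 357.35232088098684, 'cx': 258.49420836811663, 'cy': 196.12589718258656, 'extrinsics': array([[ -0.99 ,   0.083,  -0.11 , 374.429],
       [ -0.137,  -0.513,   0.847, 997.798],
       [  0.014,   0.854,   0.519, 710.54 ],
       [  0.   ,   0.   ,   0.   ,   1.   ]])}
top {'fx': 437.5231435519651, 'fy': 437.5231435519651, 'cx': 259.0445913954352, 'cy': 186.8383761035483, 'extrinsics': array([[  -0.004,    0.997,   -0.077,  406.848],
       [  -1.   ,   -0.004,   -0.006,  -67.402],
       [  -0.007,    0.077,    0.997, 1466.855],
       [   0.   ,    0.   ,    0.   ,    1.   ]])}
wrist {'fx': 342.19930467414866, 'fy': 342.19930467414866, 'cx': 251.12407298415647, 'cy': 191.36339492641503, 'tool_from_camera': array([[   1.   ,   -0.   ,   -0.   ,    0.226],
       [  -0.   ,   -0.959,   -0.282,  -72.577],
       [  -0.   ,    0.282,   -0.959, -142.394],
       [   0.   ,    0.   ,    0.   ,    1.   ]])}
```

View pics/side0.png

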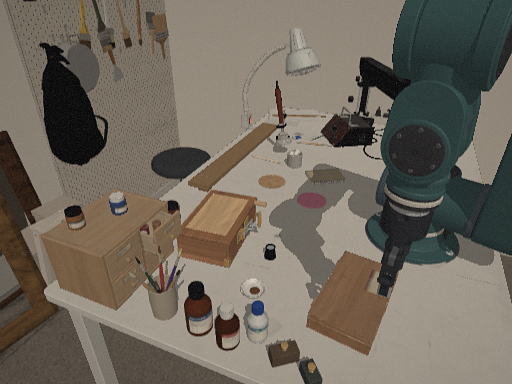

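View pics/top0.png

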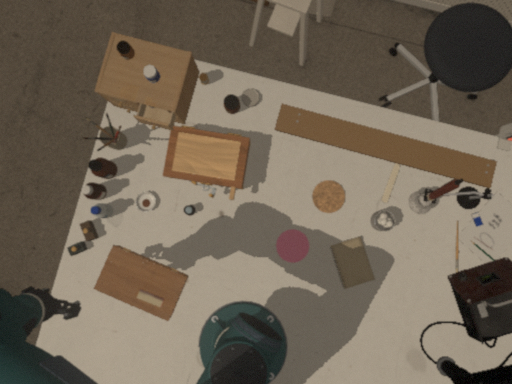

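View pics/wrist0.png

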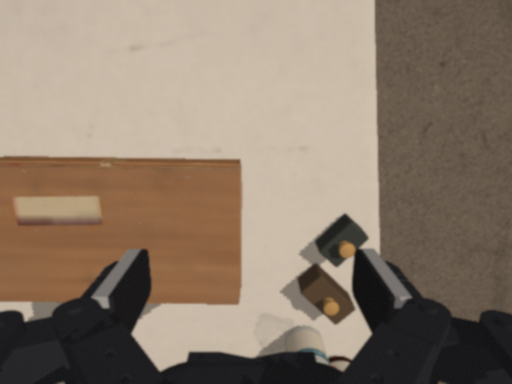

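```bash
python3 - <<'E'
import cv2
p=cv2.imread("pics/top0.png"); cv2.imwrite("pics/topc.png",cv2.resize(p[115:225,130:270],None,fx=5,fy=5,interpolation=cv2.INTER_CUBIC))
p=cv2.imread("pics/side0.png"); cv2.imwrite("pics/sidec.png",cv2.resize(p[170:310,170:330],None,fx=4,fy=4,interpolation=cv2.INTER_CUBIC))
E
```

```text
(no output)
```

View pics/topc.png

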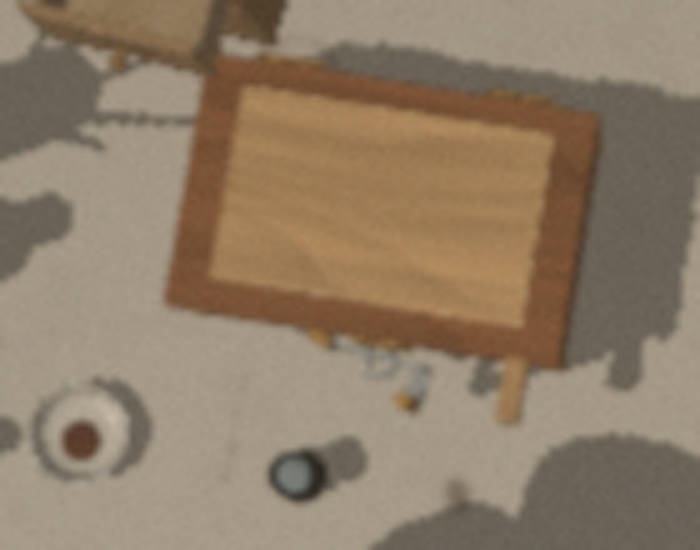

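View pics/sidec.png

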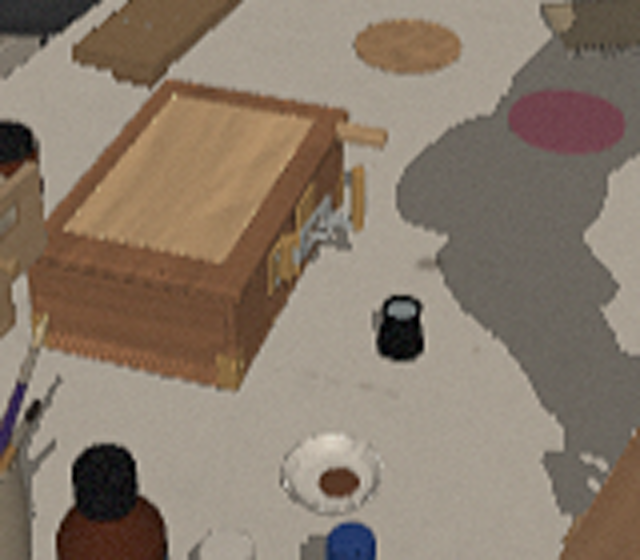

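```bash
cat > h.py <<'E'
import numpy as np,cv2
from scipy.spatial.transform import Rotation as R
np.set_printoptions(precision=2,suppress=True)
def ray(c,u,v,T=None):
    T=c["extrinsics"] if T is None else T
    d=np.stack([(np.asarray(u,float)-c["cx"])/c["fx"],-(np.asarray(v,float)-c["cy"])/c["fy"],-np.ones_like(np.asarray(u,float))],-1)
    return T[:3,3],d@T[:3,:3].T
def onplane(c,u,v,z,T=None):
    o,d=ray(c,u,v,T); s=(z-o[2])/d[...,2]; return o+d*s[...,None]
def cloud(c,D,T=None):
    v,u=np.mgrid[:D.shape[0],:D.shape[1]]
    o,d=ray(c,u,v,T); return o+d*D[...,None]
def proj(c,P,T=None):
    T=c["extrinsics"] if T is None else T
    q=(np.asarray(P)-T[:3,3])@T[:3,:3]
    return np.stack([c["cx"]+c["fx"]*q[...,0]/-q[...,2],c["cy"]-c["fy"]*q[...,1]/-q[...,2]],-1)
E
python3 - <<'E'
from workcell import *
from h import *
c=calibration("top");D=np.load("pics/top0_d.npy");P=cloud(c,D)
im=cv2.imread("pics/top0.png");hsv=cv2.cvtColor(im,cv2.COLOR_BGR2HSV)
m=np.zeros(D.shape,np.uint8);m[120:200,155:262]=1
print("table z",np.median(P[230:245,210:250,2]),P[157,207])
k=((P[...,2]>80)&(P[...,2]<115)&(m>0)).astype(np.uint8)
k=cv2.morphologyEx(k,cv2.MORPH_OPEN,np.ones((7,7)))
n,l,s,_=cv2.connectedComponentsWithStats(k);i=1+np.argmax(s[1:,4]);
cs,_=cv2.findContours((l==i).astype(np.uint8),cv2.RETR_EXTERNAL,cv2.CHAIN_APPROX_NONE)
q=onplane(c,cs[0][:,0,0],cs[0][:,0,1],97)[:,:2].astype(np.float32)
r=cv2.minAreaRect(q);print(r,cv2.boxPoints(r)); 
print(cv2.boxPoints(cv2.minAreaRect(cs[0])))
# mats etc
def obj(name,mask,z):
    n,l,s,ce=cv2.connectedComponentsWithStats(mask.astype(np.uint8));i=1+np.argmax(s[1:,4])
    cs,_=cv2.findContours((l==i).astype(np.uint8),cv2.RETR_EXTERNAL,cv2.CHAIN_APPROX_NONE)
    q=onplane(c,cs[0][:,0,0],cs[0][:,0,1],z)[:,:2].astype(np.float32)
    print(name,ce[i],s[i],cv2.fitEllipse(q))
w=np.zeros(D.shape,bool);w[170:225,300:355]=1
obj("cork",w&(hsv[...,1]>85),5)
w=np.zeros(D.shape,bool);w[195:222,178:203]=1
for u,v in[(190,210),(147,201),(384,218)]: print(P[v,u])
E
```

```text
table z -0.14548004519144797 [607.84 104.93  99.68]
((612.6303100585938, 106.93972778320312), (253.38385009765625, 171.45803833007812), 80.5722885131836) [[507.31  -4.  ]
 [676.45 -32.08]
 [717.95 217.88]
 [548.81 245.96]]
[[162.55 175.96]
 [171.15 122.7 ]
 [250.37 135.48]
 [241.78 188.74]]
cork [328.34 196.22] [313 181  32  32 822] ((487.7453308105469, -289.6900634765625), (104.68890380859375, 105.63359069824219), 27.83668327331543)
[442.49 166.24  44.71]
[474.11 316.84   6.18]
[ 413.98 -456.33   66.87]
```

```bash
cat >> h.py <<'E'
yaw=-0.164; ex=np.array([np.cos(yaw),np.sin(yaw),0]); ey=np.array([-np.sin(yaw),np.cos(yaw),0])
fm=np.array([528.0,121.0,0])   # mid of lid front edge
O=fm+85*ex
def C(x,y,z): return O+x*ex+y*ey+np.array([0,0,z])
def rot(t,yw=None,flip=True):
    """tool pointing down tilted t rad forward along heading yw; jaws horizontal; camera on far/upper side"""
    yw=yaw if yw is None else yw
    f=np.array([np.cos(yw),np.sin(yw),0]);l=np.array([-np.sin(yw),np.cos(yw),0])
    z=np.sin(t)*f-np.cos(t)*np.array([0,0,1]); x=-l if flip else l
    return np.stack([x,np.cross(z,x),z],1)
def rv(M): return R.from_matrix(M).as_rotvec()
def tcp(g,M): return np.asarray(g)+19*M[:,2]
E
python3 - <<'E'
from workcell import *
from h import *
print(O)
J=lambda g,M:solve_ik(tcp(g,M),rv(M))
for fl in (True,False):
  print("view",J(C(-90,-37,250),rot(0,flip=fl)))
  for a in (0,.8,1.6):
    x=-25*np.cos(a)-62*np.sin(a);y=25*np.sin(a)-62*np.cos(a)
    print("hasp",J(C(-90+x,25+y,94),rot(0,flip=fl)))
  for t in (.4,.6,.8,1.0):
   for a in (0,.6,1.15):
    b=a+np.arctan2(6,190)
    print("tab",t,a,J(C(79-190*np.cos(b),-100,85+190*np.sin(b)),rot(t,flip=fl)))
   for y in (-60,60):
    print("jar",t,y,J(C(32,y,60),rot(t,flip=fl)),J(C(-70,y,180),rot(t,flip=fl)))
   m=np.array([488,-290,40.]);print("mat",t,J(m,rot(t,np.arctan2(-290,488),fl)))
E
```

```text
[611.86 107.12   0.  ]
view [ 0.01  0.26 -0.05  1.26 -0.   -2.97]
hasp [ 0.02  0.33 -0.41  0.83 -0.   -2.96]
hasp [ 0.11  0.3  -0.46  0.82 -0.   -2.87]
hasp [ 0.21  0.33 -0.4   0.84 -0.   -2.77]
tab 0.4 0 [-0.1   0.12 -0.84  0.22 -0.03 -3.08]
tab 0.4 0.6 [-0.1   0.05 -0.56  0.56 -0.02 -3.09]
tab 0.4 1.15 [-0.11  0.14 -0.27  0.76 -0.02 -3.1 ]
jar 0.4 -60 [-0.04  0.38 -0.56  0.24 -0.05 -3.03] [-0.01  0.09 -0.56  0.52 -0.06 -3.  ]
jar 0.4 60 [ 0.17  0.44 -0.44  0.31 -0.13 -2.83] [ 0.24  0.18 -0.45  0.57 -0.15 -2.76]
mat 0.4 [-0.71  0.31 -0.75  0.11  0.07  2.98]
tab 0.6 0 [-0.09  0.09 -1.04 -0.16 -0.04 -3.08]
tab 0.6 0.6 [-0.1  -0.03 -0.76  0.24 -0.04 -3.09]
tab 0.6 1.15 [-0.11  0.04 -0.49  0.44 -0.03 -3.1 ]
jar 0.6 -60 [-0.03  0.35 -0.77 -0.15 -0.08 -3.03] [ 0.01  0.02 -0.77  0.19 -0.1  -3.  ]
jar 0.6 60 [ 0.2   0.41 -0.65 -0.05 -0.2  -2.84] [ 0.28  0.12 -0.64  0.26 -0.25 -2.76]
mat 0.6 [-0.73  0.31 -0.97 -0.29  0.11  2.98]
tab 0.8 0 None
tab 0.8 0.6 [-0.09 -0.07 -0.97 -0.13 -0.05 -3.09]
tab 0.8 1.15 [-0.1  -0.02 -0.71  0.08 -0.04 -3.1 ]
jar 0.8 -60 [-0.02  0.39 -0.98 -0.6  -0.11 -3.04]
[... 1064 characters left out ...]
7 -0.15 -0.08  0.11] [ 0.01  0.02 -0.77  0.19 -0.1   0.14]
jar 0.6 60 [ 0.2   0.41 -0.65 -0.05 -0.2   0.31] [ 0.28  0.12 -0.64  0.26 -0.25  0.38]
mat 0.6 [-0.73  0.31 -0.97 -0.29  0.11 -0.16]
tab 0.8 0 None
tab 0.8 0.6 [-0.09 -0.07 -0.97 -0.13 -0.05  0.05]
tab 0.8 1.15 [-0.1  -0.02 -0.71  0.08 -0.04  0.04]
jar 0.8 -60 [-0.02  0.39 -0.98 -0.6  -0.11  0.1 ] [ 0.03 -0.   -0.98 -0.19 -0.14  0.13]
jar 0.8 60 [ 0.23  0.44 -0.84 -0.47 -0.28  0.28] [ 0.33  0.1  -0.84 -0.11 -0.34  0.36]
mat 0.8 None
tab 1.0 0 None
tab 1.0 0.6 None
tab 1.0 1.15 [-0.1  -0.02 -0.93 -0.34 -0.06  0.04]
jar 1.0 -60 None None
jar 1.0 60 [ 0.26  0.55 -1.02 -0.96 -0.35  0.24] [ 0.37  0.16 -1.04 -0.56 -0.44  0.31]
mat 1.0 None
```

```bash
sed -i 's/flip=True/flip=False/' h.py; python3 - <<'E'
from workcell import *
from h import *
M=rot(0); move_pose(tcp(C(-90,-37,250),M),rv(M)); move_gripper(0.45)
s=sense();p,d=snapshot("wrist")
print(s["clock"],s["tcp_pos"],s["grip_width"])
cv2.imwrite("pics/w1.png",p[:,:,::-1]);np.save("pics/w1_d.npy",d)
T=np.eye(4);T[:3,:3]=R.from_rotvec(s["eef_rot"]).as_matrix();T[:3,3]=s["tcp_pos"];T=T@calibration("wrist")["tool_from_camera"];np.save("pics/w1_T.npy",T)
c=calibration("wrist")
for n,q in dict(post_top=C(-115,-37,103),tab=C(-111,-100,97),fl=C(-85,127,97),fr=C(-85,-127,97),bl=C(79,127,97)).items(): print(n,proj(c,q,T))
E
```

```text
2.5333 [517.01  85.39 231.  ] 0.44941678911670957
post_top [250.48 152.79]
tab [173.41 156.34]
fl [445.99 187.03]
fr [143.2  186.96]
bl [418.88 349.12]
```

View pics/w1.png

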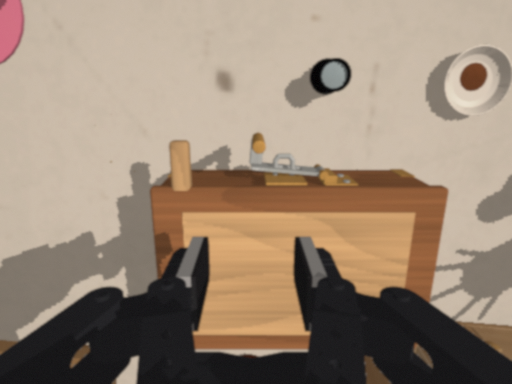

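```bash
python3 - <<'E'
from workcell import *
from h import *
p=cv2.imread("pics/w1.png"); cv2.imwrite("pics/w1c.png",cv2.resize(p[120:210,140:360],None,fx=3.6,fy=3.6,interpolation=cv2.INTER_CUBIC))
cv2.imwrite("pics/w1d.png",cv2.resize(p[120:210,350:460],None,fx=4,fy=4,interpolation=cv2.INTER_CUBIC))
D=np.load("pics/w1_d.npy");T=np.load("pics/w1_T.npy");c=calibration("wrist");P=cloud(c,D,T)
for v in range(132,160,3): print(v,P[v,258])
for q in [(195,300),(195,160),(195,440),(60,150)]: print(q,P[q])
k=((P[...,2]>90)&(P[...,2]<104)).astype(np.uint8)
for u in range(200,430,25):
    vv=np.where(k[160:230,u])[0]; print(u,vv[0]+160)
for v in range(195,225,6):
    uu=np.where(k[v,100:480])[0]+100; print(v,uu[0],uu[-1])
E
```

```text
132 [489.1  98.    0.3]
135 [483.17  97.52  73.04]
138 [483.56  97.14  89.36]
141 [483.9   96.79 104.17]
144 [486.36  96.41 103.35]
147 [488.5   96.05 104.67]
150 [491.01  95.67 103.71]
153 [493.28  95.29 104.28]
156 [505.1   94.41  53.62]
159 [508.5   93.92  50.72]
(195, 300) [535.69 124.59  97.05]
(195, 160) [516.5    7.84  96.71]
(195, 440) [555.29 241.66  96.24]
(60, 150) [399.1    0.64   0.17]
200 186
225 186
250 186
275 186
300 186
325 186
350 186
375 186
400 186
425 186
195 151 447
201 151 446
207 152 445
213 152 444
219 153 443
```

View pics/w1c.png

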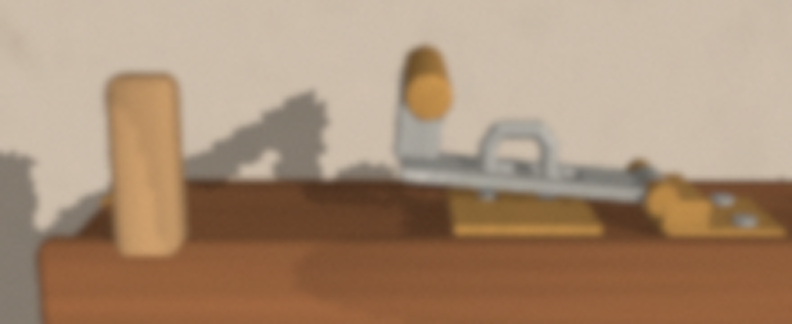

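```bash
python3 - <<'E'
from workcell import *
from h import *
T=np.load("pics/w1_T.npy");c=calibration("wrist")
a=onplane(c,150.8,186.5,97,T);b=onplane(c,447.3,186.5,97,T)
print(a,b,np.linalg.norm(a-b),np.arctan2(-(b-a)[0],(b-a)[1]))
f=(a+b)/2;f[2]=0;On=f+85*ex;print("O",On)
post=onplane(c,258.6,147.2,103,T)
# tab: top face corners crop
tb=onplane(c,np.array([140+108/3.6,140+178/3.6,140+116/3.6,140+185/3.6]),120+np.array([76,76,253,253])/3.6,97,T)
for q in [post,*tb]: d=q-On;print(q,"case",d@ex,d@ey)
d=post-On;r=np.array([d@ex+90,d@ey-25]);print("r",np.hypot(*r),"angle",np.arctan2(-62,-25)-np.arctan2(r[1],r[0]))
E
```

```text
[507.91   2.09  97.  ] [548.44 247.38  97.  ] 248.61366234828535 -0.1637662994885382
O [612.04 110.86   0.  ]
[489.    96.48 103.  ] case -119.04012423213973 -34.2702820586991
[473.43  26.68  97.  ] case -123.00165347121396 -105.67430730603603
[475.99  42.17  97.  ] case -123.00562293494883 -89.98203675084127
[514.06  19.06  97.  ] case -81.67637174271242 -106.5603931970873
[516.69  34.97  97.  ] case -81.68011246656394 -90.43867366077559
r 66.00223595254829 angle 0.07230002276596448
```

```bash
sed -i 's/^O=.*/O=np.array([612.0,110.0,0])/' h.py; python3 - <<'E'
from workcell import *
from h import *
M=rot(0); p=np.array([489.0,96.5,0])
g=lambda z:tcp(p+[0,0,z],M)
movel(g(140),rv(M),velocity=200)
h=movel(g(94),velocity=80,max_force=8); s=sense(); print(h,s["tcp_pos"],s["wrist_force"])
if not h:
    move_gripper(0.05); s=sense(); print(s["clock"],s["tcp_pos"],s["wrist_force"],s["grip_width"])
q,d=snapshot("wrist");cv2.imwrite("pics/w2.png",q[:,:,::-1])
E
```

```text
False [489.35  96.48  75.43] [ 0.97 -0.33 -0.15]
4.4 [489.07  96.1   75.5 ] [-2.35 -3.49  5.55] 0.10644824944401479
```

View pics/w2.png

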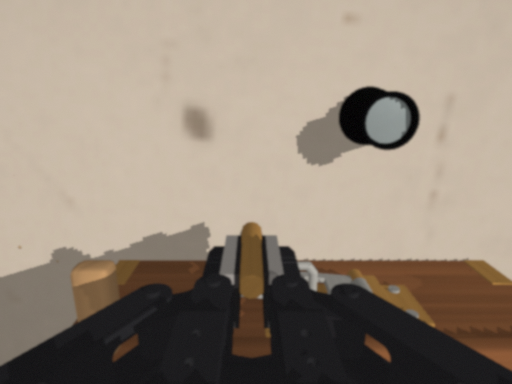

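```bash
python3 - <<'E'
from workcell import *
from h import *
M=rot(0); s=sense(); p=s["tcp_pos"].copy(); r=p-C(-90,25,0); r[2]=0; r*=66.86/np.linalg.norm(r); pv=p-r
print(pv, "a0",np.arctan2(-62,-25)+yaw-np.arctan2(r[1],r[0]))
for a in np.linspace(0,1.5,7)[1:]:
    q=pv+R.from_rotvec([0,0,-a]).apply(r)
    h=movel(q,velocity=90,max_force=40); s=sense(); print(h,round(s["clock"],2),s["tcp_pos"],s["wrist_force"])
    if h: break
q,d=snapshot("wrist");cv2.imwrite("pics/w3.png",q[:,:,::-1])
E
```

```text
[528.04 150.4   75.5 ] a0 0.07518378480778454
False 4.78 [476.87 107.    75.64] [ 0.69 -5.43 -0.75]
False 5.12 [465.91 121.46  75.39] [-11.23  -1.35   7.66]
False 5.45 [459.93 136.82  75.27] [-14.05  -5.3   11.31]
False 5.78 [460.42 154.3   75.37] [-6.7   1.3   3.45]
False 6.12 [465.07 170.58  75.55] [ 4.54  2.86 -6.11]
False 6.45 [471.01 185.37  75.48] [-0.72 -0.11 -0.06]
```

View pics/w3.png

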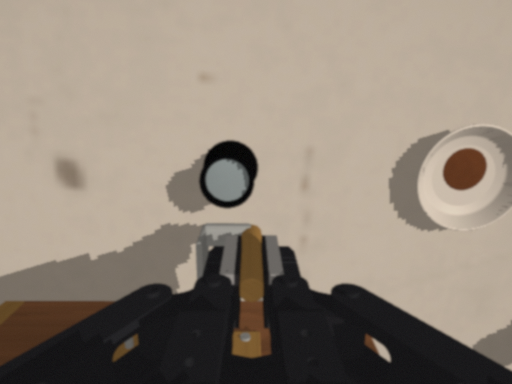

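```bash
cat >> h.py <<'E'
TB=np.array([486.2,31.0,91.0])-3*ex
E
python3 - <<'E'
from workcell import *
from h import *
move_gripper(0.4); s=sense(); movel(s["tcp_pos"]+[0,0,60],velocity=200)
M=rot(0.6); move_pose(tcp(TB-70*M[:,2],M),rv(M))
s=sense();q,d=snapshot("wrist");cv2.imwrite("pics/w4.png",q[:,:,::-1]);print(s["clock"],s["tcp_pos"])
T=np.eye(4);T[:3,:3]=R.from_rotvec(s["eef_rot"]).as_matrix();T[:3,3]=s["tcp_pos"];c=calibration("wrist");T=T@c["tool_from_camera"]
np.save("pics/w4_T.npy",T);np.save("pics/w4_d.npy",d)
print(proj(c,TB,T),proj(c,C(-152,50,103),T))
q,d=snapshot("top");cv2.imwrite("pics/top1.png",q[110:240,120:270,::-1].repeat(4,0).repeat(4,1))
E
```

```text
8.2833 [455.29  36.36 133.06]
[249.96 215.58] [549.81 191.18]
```

View pics/w4.png

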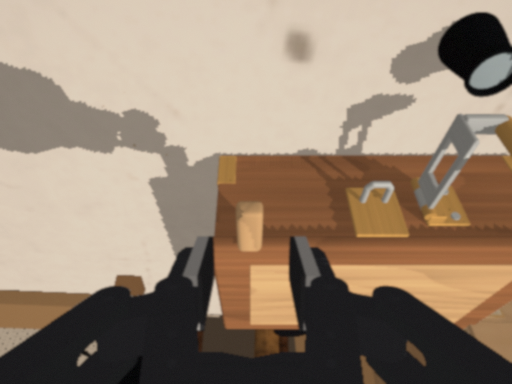

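View pics/top1.png

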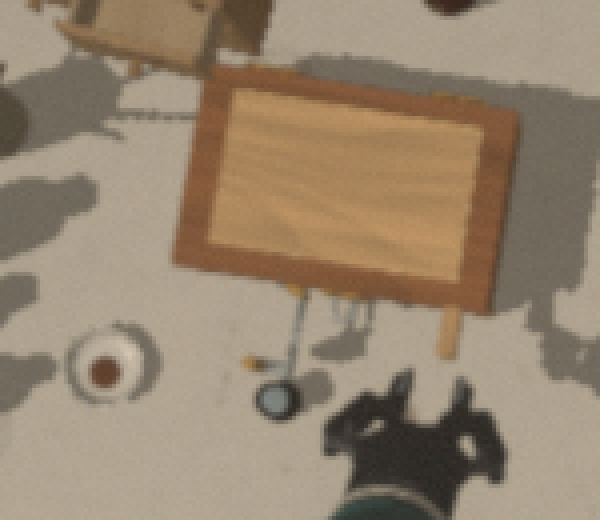

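```bash
python3 - <<'E'
from workcell import *
from h import *
M=rot(0.6); g=tcp(TB,M)
h=movel(g,velocity=80,max_force=10); s=sense(); print(h,s["tcp_pos"],s["wrist_force"])
if h: raise SystemExit
move_gripper(0.1); s=sense(); print(s["clock"],s["grip_width"],s["wrist_force"])
if s["grip_width"]<0.13: raise SystemExit
H=C(79,0,85); r=TB-H
for a in np.linspace(0,1.13,9)[1:]:
    q=tcp(H+R.from_rotvec(ey*a).apply(r),M)
    h=movel(q,velocity=110,max_force=40); s=sense(); print(h,round(s["clock"],2),round(a,2),s["tcp_pos"]-q,s["wrist_force"],round(s["grip_width"],3))
    if h: break
E
```

```text
False [493.8   29.81  75.56] [-0.29 -0.1  -0.04]
9.7083 0.17438152385968814 [-4.47 -7.29  6.95]
False 10.11 0.14 [-0.31 -0.74  0.55] [-0.92 -7.48 -1.68] 0.169
False 10.51 0.28 [-0.54 -0.72  0.31] [-1.81 -6.96 -1.54] 0.171
False 10.91 0.42 [-0.63 -0.76  0.23] [-4.29 -6.55  1.67] 0.177
False 11.31 0.56 [-0.69 -0.75  0.14] [-5.94 -6.55  2.21] 0.171
False 11.71 0.71 [-0.42 -0.8   0.33] [-4.33 -6.31  1.68] 0.171
False 12.11 0.85 [-0.21 -0.83  0.34] [-2.29 -6.44  0.76] 0.168
False 12.51 0.99 [-0.46 -0.82  0.08] [-3.42 -7.32  1.02] 0.173
False 12.91 1.13 [-0.27 -0.84  0.13] [-2.54 -5.95  0.68] 0.174
```

```bash
python3 - <<'E'
from workcell import *
from h import *
M=rot(0.6)
H=C(79,0,85); r=TB-H
for a in (1.16,1.18):
    q=tcp(H+R.from_rotvec(ey*a).apply(r),M)
    h=movel(q,velocity=40,max_force=12); s=sense(); print(h,round(s["clock"],2),a,s["tcp_pos"]-q,s["wrist_force"])
    if h: break
move_gripper(0.4); p=sense()["tcp_pos"]; movel(p-70*M[:,2],velocity=200)
# view pose in front of the case centre
M=rot(0.7); move_pose(C(-130,0,190),rv(M))
s=sense();q,d=snapshot("wrist");cv2.imwrite("pics/w5.png",q[:,:,::-1]);print(s["clock"],s["tcp_pos"])
T=np.eye(4);T[:3,:3]=R.from_rotvec(s["eef_rot"]).as_matrix();T[:3,3]=s["tcp_pos"];c=calibration("wrist");T=T@c["tool_from_camera"]
np.save("pics/w5_T.npy",T);np.save("pics/w5_d.npy",d)
q,d=snapshot("side");cv2.imwrite("pics/side1.png",q[:,:,::-1]);np.save("pics/side1_d.npy",d)
E
```

```text
False 13.2 1.16 [-0.63 -0.8   0.03] [-2.97 -5.78  0.37]
False 13.45 1.18 [-0.67 -0.8   0.02] [-3.46 -6.    1.43]
15.0667 [484.88 131.2  190.53]
```

View pics/w5.png

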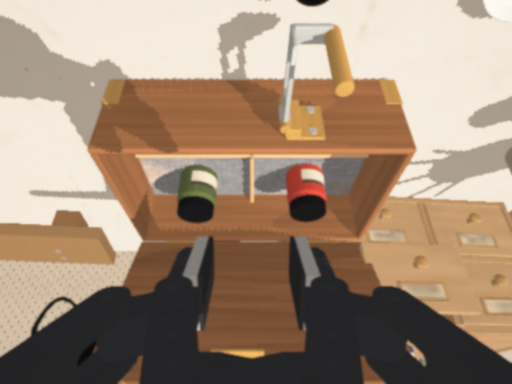

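View pics/side1.png

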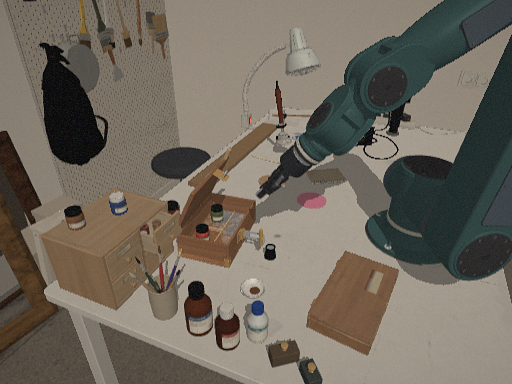

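```bash
python3 - <<'E'
from workcell import *
from h import *
c=calibration("wrist");T=np.load("pics/w5_T.npy");D=np.load("pics/w5_d.npy");P=cloud(c,D,T);im=cv2.imread("pics/w5.png");hsv=cv2.cvtColor(im,cv2.COLOR_BGR2HSV)
def case(q): d=q-O; return np.stack([d@ex,d@ey,d[...,2]],-1)
K=case(P)
lid=K[262:290:9,215:295:20].reshape(-1,3); print(lid)
print("lid",np.arctan2(lid[:,2]-85,79-lid[:,0]))
for n,(u0,u1) in dict(green=(170,225),red=(280,335)).items():
    k=(hsv[...,2]<45);w=np.zeros(k.shape,bool);w[185:228,u0:u1]=1
    m,l,s,ce=cv2.connectedComponentsWithStats((k&w).astype(np.uint8));i=1+np.argmax(s[1:,4]);print(n,s[i],ce[i])
    top=(l==i)&(np.abs(K[...,2]-77)<4); print("top depth pts",top.sum(),K[top].mean(0),np.ptp(K[top],axis=0), P[top].mean(0))
    q=onplane(c,ce[i][0],ce[i][1],77,T); print(case(q))
k=((hsv[...,0]<8)|(hsv[...,0]>172))&(hsv[...,1]>150)&(np.arange(512)>280)[None]&(np.arange(512)<335)[None]; k[:160]=0;k[225:]=0
q=K[k]; print("red body y",np.percentile(q[:,1],[2,50,98]),"z",np.percentile(q[:,2],[2,50,98]))
# front wall top edge y-range: 
vv,uu=150,np.array([90,413]); print(case(onplane(c,uu,np.array([152,152]),85,T)))
E
```

```text
[[ 63.98 -37.26 116.94]
 [ 64.15 -16.28 116.87]
 [ 63.74   4.71 117.04]
 [ 64.38  25.72 116.78]
 [ 58.62 -36.1  128.74]
 [ 58.4  -15.75 128.82]
 [ 59.48   4.59 128.42]
 [ 59.23  24.97 128.52]
 [ 52.96 -34.95 140.05]
 [ 53.22 -15.26 139.96]
 [ 52.6    4.45 140.18]
 [ 53.21  24.18 139.97]
 [ 47.69 -33.87 150.66]
 [ 47.5  -14.76 150.72]
 [ 47.89   4.34 150.6 ]
 [ 49.61  23.58 150.06]]
lid [1.13 1.13 1.13 1.14 1.13 1.13 1.15 1.14 1.13 1.13 1.12 1.13 1.13 1.12
 1.13 1.15]
green [178 197  35  25 710] [194.94 208.72]
top depth pts 533 [ 27.68 -56.94  76.78] [34.71 33.77  5.23] [630.01  49.3   76.78]
[ 21.82 -56.15  77.  ]
red [291 196  34  25 696] [307.22 207.78]
top depth pts 543 [25.05 58.15 76.79] [33.79 34.05  5.47] [646.21 163.27  76.79]
[19.97 57.09 77.  ]
red body y [39.44 51.06 76.01] z [29.4  55.17 66.86]
[[ -76.25 -121.64   85.  ]
 [ -76.26  123.47   85.  ]]
```

```bash
cat >> h.py <<'E'
RJ=np.array([647.4,163.1,58.0])
E
python3 - <<'E'
from workcell import *
from h import *
M=rot(0.6)
move_gripper(0.75)
move_pose(tcp(RJ-130*M[:,2],M),rv(M))
h=movel(tcp(RJ-30*M[:,2],M),velocity=120,max_force=6); print(h)
s=sense();q,d=snapshot("wrist");cv2.imwrite("pics/w6.png",q[:,:,::-1]);print(s["clock"],s["tcp_pos"],s["wrist_force"])
q,d=snapshot("side");cv2.imwrite("pics/side2.png",q[150:300,150:330,::-1].repeat(4,0).repeat(4,1))
E
```

```text
False
17.0917 [641.15 164.24  67.79] [ 0.51  0.43 -0.47]
```

View pics/w6.png

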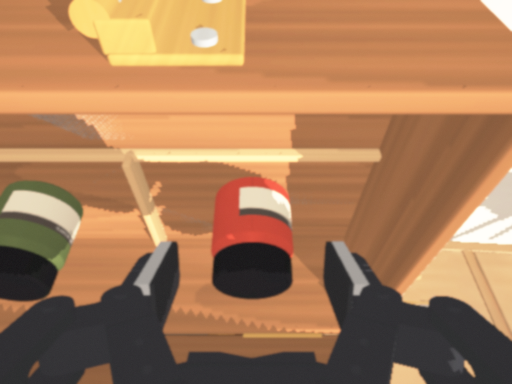

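View pics/side2.png

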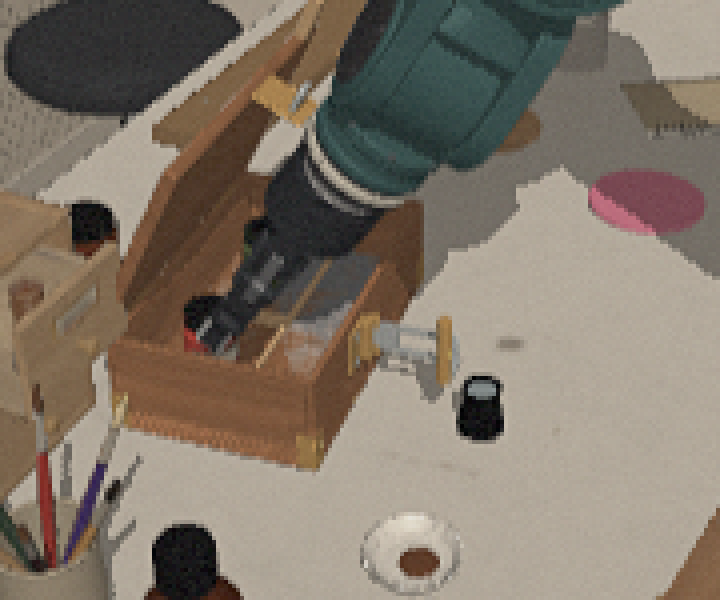

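```bash
python3 - <<'E'
from workcell import *
from h import *
M=rot(0.6)
h=movel(tcp(RJ,M),velocity=70,max_force=8); s=sense();print(h,s["tcp_pos"],s["wrist_force"])
if h: raise SystemExit
move_gripper(0.3); s=sense();print(s["clock"],s["grip_width"],s["wrist_force"],s["tcp_pos"])
q,d=snapshot("wrist");cv2.imwrite("pics/w7.png",q[:,:,::-1])
q,d=snapshot("side");cv2.imwrite("pics/side3.png",q[150:300,150:330,::-1].repeat(4,0).repeat(4,1))
E
```

```text
True [656.08 161.48  46.85] [-0.58 -1.5   4.49]
```

```bash
python3 - <<'E'
from workcell import *
from h import *
wait(0.2);s=sense();print(s["wrist_force"],s["torque"],s["tcp_pos"],tcp(RJ,rot(.6)))
q,d=snapshot("wrist");cv2.imwrite("pics/w7.png",q[:,:,::-1])
q,d=snapshot("side");cv2.imwrite("pics/side3.png",q[150:300,150:330,::-1].repeat(4,0).repeat(4,1))
E
```

```text
[ 0.9  -1.9   2.19] [-0.05  0.33 -0.14] [654.8  161.89  47.3 ] [657.98 161.35  42.32]
```

View pics/w7.png

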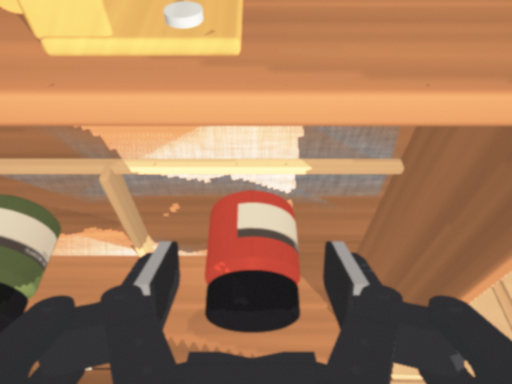

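View pics/side3.png

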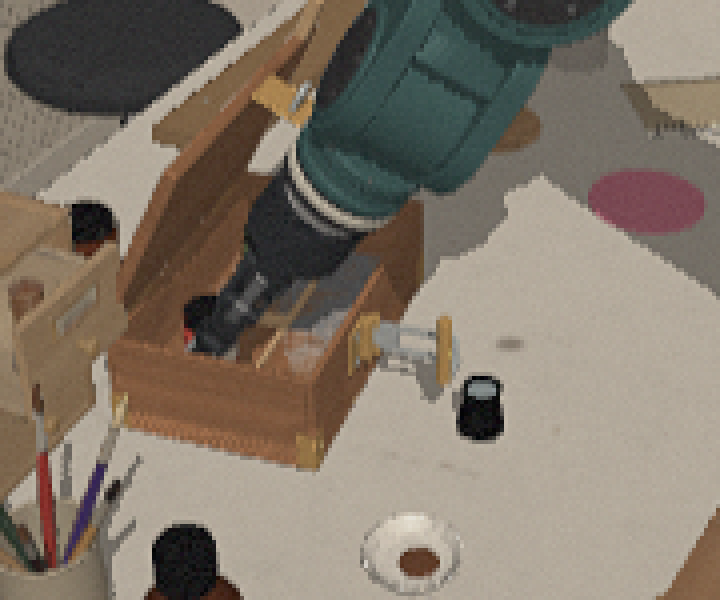

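```bash
sed -i 's/^RJ=.*/RJ=np.array([647.4,163.1,63.0]); TJ=0.47/' h.py; python3 - <<'E'
from workcell import *
from h import *
M=rot(0.6); movel(sense()["tcp_pos"]-40*M[:,2],velocity=100); print(sense()["wrist_force"])
M=rot(TJ)
movel(tcp(RJ-40*M[:,2],M),rv(M),velocity=60); print(sense()["wrist_force"])
h=movel(tcp(RJ,M),velocity=60,max_force=8); wait(.15);s=sense();print(h,s["tcp_pos"],tcp(RJ,M),s["wrist_force"],s["torque"],s["clock"])
q,d=snapshot("wrist");cv2.imwrite("pics/w8.png",q[:,:,::-1])
q,d=snapshot("side");cv2.imwrite("pics/side4.png",q[150:300,150:330,::-1].repeat(4,0).repeat(4,1))
E
```

```text
[ 0.37 -0.45 -0.35]
[-0.18  0.36 -0.05]
False [656.01 161.83  46.5 ] [655.89 161.7   46.06] [-0.06  0.35  0.52] [ 0.04  0.35 -0.03] 19.7667
```

View pics/w8.png

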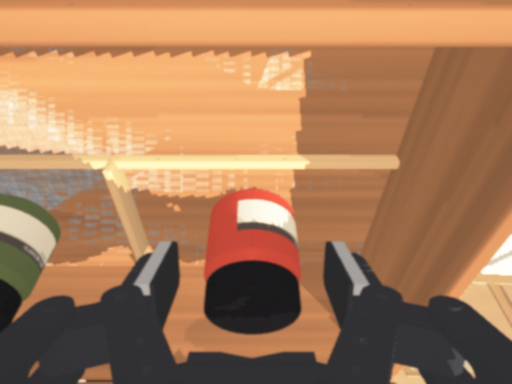

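View pics/side4.png

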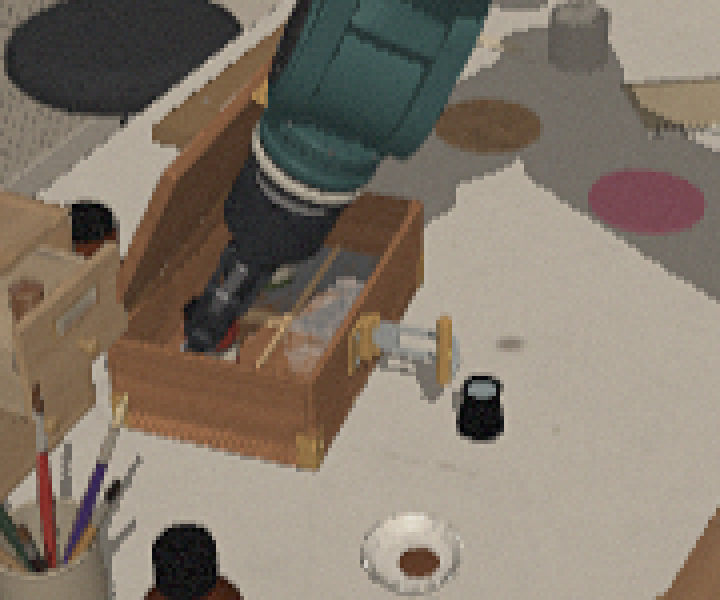

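```bash
python3 - <<'E'
from workcell import *
from h import *
M=rot(TJ)
h=movel(tcp(RJ,M)+5*M[:,2],velocity=30,max_force=6); print(h,sense()["wrist_force"])
move_gripper(0.3); s=sense();print(s["clock"],s["grip_width"],s["wrist_force"],s["tcp_pos"])
if s["grip_width"]<.4: raise SystemExit
p=s["tcp_pos"]
print(movel(p+[0,0,10],velocity=50,max_force=20))
s=sense();print(s["grip_width"],s["wrist_force"])
q,d=snapshot("wrist");cv2.imwrite("pics/w9.png",q[:,:,::-1])
q,d=snapshot("side");cv2.imwrite("pics/side5.png",q[150:300,150:330,::-1].repeat(4,0).repeat(4,1))
E
```

```text
True [-0.01 -3.02  2.86]
20.4417 0.45875289640258443 [-1.51 -0.57  2.85] [657.9  161.49  42.11]
False
0.4574470109425111 [ 0.   -0.61 -0.81]
```

View pics/w9.png

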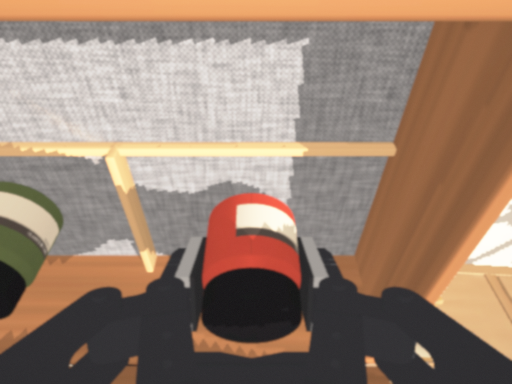

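View pics/side5.png

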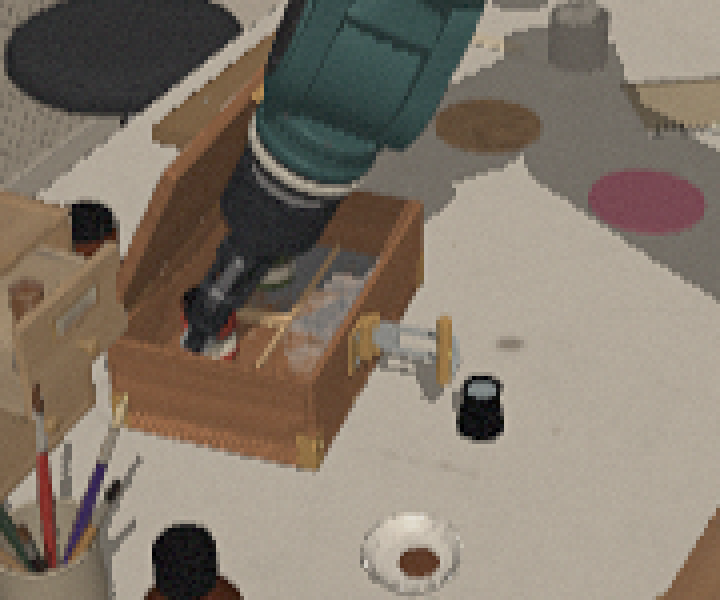

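```bash
python3 - <<'E'
from workcell import *
from h import *
c=calibration("side");im=cv2.imread("pics/side0.png");hsv=cv2.cvtColor(im,cv2.COLOR_BGR2HSV)
w=np.zeros(im.shape[:2],bool);w[170:192,255:290]=1
n,l,s,ce=cv2.connectedComponentsWithStats((w&(hsv[...,1]>85)).astype(np.uint8));i=1+np.argmax(s[1:,4])
cs,_=cv2.findContours((l==i).astype(np.uint8),cv2.RETR_EXTERNAL,cv2.CHAIN_APPROX_NONE)
print(s[i],cv2.fitEllipse(onplane(c,cs[0][:,0,0],cs[0][:,0,1],5)[:,:2].astype(np.float32)))
M=rot(TJ); p=sense()["tcp_pos"]
u=-ex*.707+np.array([0,0,.707])
print(movel(p+125*u,velocity=150,max_force=25)); 
print(movel(p+125*u-50*ex+[0,0,20],velocity=200,max_force=25)); s=sense(); print(s["grip_width"],s["wrist_force"],s["clock"],s["tcp_pos"])
mat=np.array([488,-290,0.]);hd=np.arctan2(-290,488);M2=rot(TJ,hd)
f=M2[:,2]*[1,1,0];f/=np.linalg.norm(f)
goal=mat+10.6*f+[0,0,22.1+110]-60*f
print(solve_ik(goal,rv(M2)))
mid=(s["tcp_pos"]+goal)/2-[0,0,0]; mid[2]=200
move_pose(goal,rv(M2)); s=sense();print(s["clock"],s["tcp_pos"],s["grip_width"])
q,d=snapshot("wrist");cv2.imwrite("pics/w10.png",q[:,:,::-1])
c=calibration("wrist");T=np.eye(4);T[:3,:3]=R.from_rotvec(s["eef_rot"]).as_matrix();T[:3,3]=s["tcp_pos"];T=T@c["tool_from_camera"];np.save("pics/w10_T.npy",T);np.save("pics/w10_d.npy",d)
print(proj(c,mat+[0,0,5],T))
E
```

```text
[259 175  26  13 267] ((486.7681884765625, -280.6339416503906), (101.51249694824219, 104.0233154296875), 113.68907928466797)
False
False
0.46051702095909114 [ 0.9   0.56 -0.4 ] 22.2917 [521.4  184.2  160.36]
[-0.75  0.04 -0.76  0.31  0.09 -0.19]
23.95 [ 445.87 -264.31  132.03] 0.46055446261939537
[250.17 164.92]
```

View pics/w10.png

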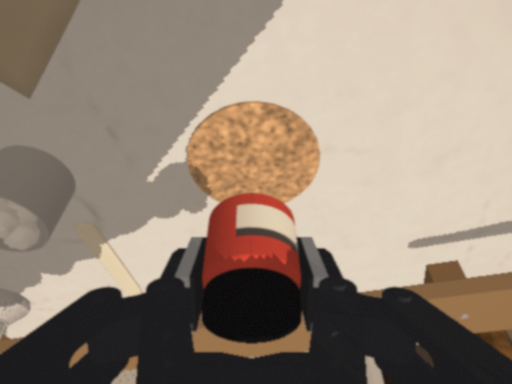

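```bash
python3 - <<'E'
from workcell import *
from h import *
c=calibration("wrist");T=np.load("pics/w10_T.npy");D=np.load("pics/w10_d.npy");im=cv2.imread("pics/w10.png");hsv=cv2.cvtColor(im,cv2.COLOR_BGR2HSV)
P=cloud(c,D,T)
w=np.zeros(D.shape,bool);w[95:192,175:330]=1
k=cv2.morphologyEx((w&(hsv[...,1]>75)).astype(np.uint8),cv2.MORPH_CLOSE,np.ones((5,5)))
n,l,s,ce=cv2.connectedComponentsWithStats(k);i=1+np.argmax(s[1:,4]);print(s[i])
cs,_=cv2.findContours((l==i).astype(np.uint8),cv2.RETR_EXTERNAL,cv2.CHAIN_APPROX_NONE)
q=cs[0][:,0];q=q[(q[:,1]<188)]
xy=onplane(c,q[:,0],q[:,1],5,T)[:,:2]
A=np.c_[2*xy,np.ones(len(xy))];x=np.linalg.lstsq(A,(xy**2).sum(1),rcond=None)[0]
r=np.sqrt(x[2]+x[0]**2+x[1]**2);print("mat",x[:2],"r",r,"rms",np.std(np.linalg.norm(xy-x[:2],axis=1)-r))
# jar cap
w[:]=0;w[245:345,195:310]=1
k=w&(hsv[...,2]<40);pts=P[k&(D>0)];print("cap z pct",np.percentile(pts[:,2],[5,50,90]))
t=sense()["tcp_pos"];zt=np.percentile(pts[:,2],80);tp=pts[np.abs(pts[:,2]-zt)<4];print(len(tp),tp.mean(0)-t,np.ptp(tp,axis=0), "exp top rel tcp z",52-17.1)
E
```

```text
[  187   101   133    91 10119]
mat [ 486.19 -286.24] r 54.22998274653794 rms 0.3864708216149217
cap z pct [155.34 166.49 167.4 ]
4616 [-9.98  6.14 34.6 ] [41.53 43.64  7.9 ] exp top rel tcp z 34.9
```

```bash
python3 - <<'E'
from workcell import *
from h import *
t=np.array([486.2,-286.2,0])-[-9.98,6.14,0]
movel(t+[0,0,60],velocity=120); movel(t+[0,0,29],velocity=60); wait(.1)
h=movel(t+[0,0,20.5],velocity=12,max_force=4); wait(.1);s=sense();print(h,s["tcp_pos"],s["wrist_force"],s["clock"])
q,d=snapshot("wrist");cv2.imwrite("pics/w11.png",q[:,:,::-1])
q,d=snapshot("side");cv2.imwrite("pics/side6.png",q[110:260,180:360,::-1].repeat(4,0).repeat(4,1))
E
```

```text
True [ 496.17 -292.32   22.09] [-2.14  1.09  6.62] 26.3583
```

View pics/w11.png

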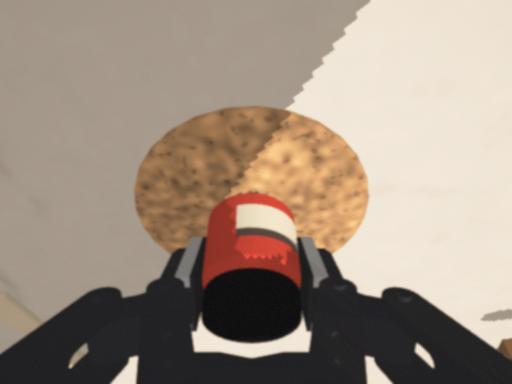

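View pics/side6.png

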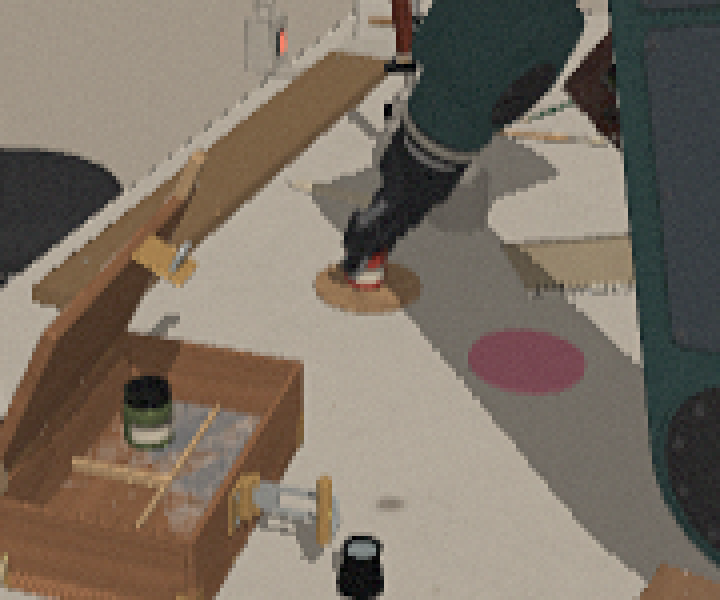

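Contact at the expected height, jar in the middle of the mat, lid up, hasp out. I'll release and back off along the tool axis.

```bash
python3 - <<'E'
from workcell import *
from h import *
move_gripper(0.7); s=sense(); print(s["wrist_force"],s["grip_width"])
M=R.from_rotvec(s["eef_rot"]).as_matrix()
movel(s["tcp_pos"]-25*M[:,2],velocity=60); movel(s["tcp_pos"]-130*M[:,2],velocity=150); wait(.3)
s=sense();print(s["clock"],s["wrist_force"])
q,d=snapshot("wrist");cv2.imwrite("pics/w12.png",q[:,:,::-1])
c=calibration("wrist");T=np.eye(4);T[:3,:3]=R.from_rotvec(s["eef_rot"]).as_matrix();T[:3,3]=s["tcp_pos"];T=T@c["tool_from_camera"]
P=cloud(c,d,T);hsv=cv2.cvtColor(q,cv2.COLOR_RGB2HSV)
k=(hsv[...,2]<45)&(P[...,2]>54)&(P[...,2]<61)&(np.linalg.norm(P[...,:2]-[486,-286],axis=-1)<45)
print("cap top",k.sum(),P[k].mean(0),np.ptp(P[k],axis=0))
q,d=snapshot("side");cv2.imwrite("pics/side7.png",q[110:260,180:360,::-1].repeat(4,0).repeat(4,1))
q,d=snapshot("top");cv2.imwrite("pics/top2.png",q[100:240,120:420,::-1].repeat(2,0).repeat(2,1))
E
```

```text
[ 1.59 -0.04  0.06] 0.6986934137477504
28.5083 [ 0.41 -0.36 -0.33]
cap top 1395 [ 487.89 -287.24   57.03] [35.48 35.48  4.54]
```

View pics/w12.png

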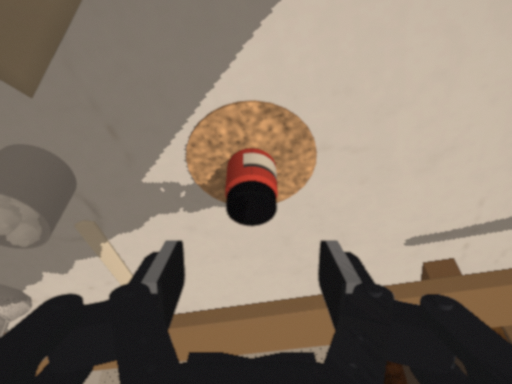

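View pics/side7.png

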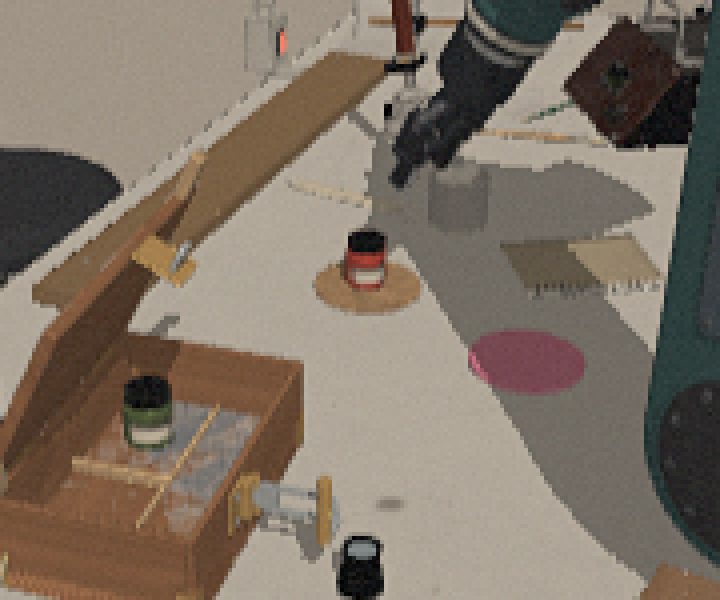

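View pics/top2.png

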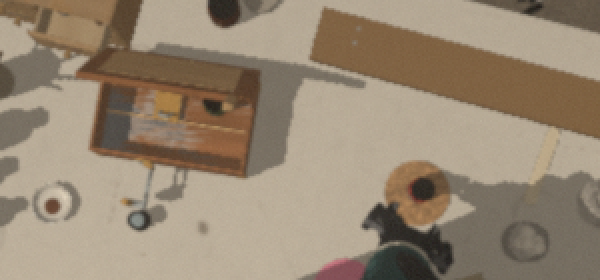

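```bash
python3 - <<'E'
from workcell import *
print(sign_off(), sense()["clock"])
E
```

```text
the job is handed in; nothing more can be done
the job is handed in; nothing more can be done
```

The job is done and handed in at about 28.5 s on the robot's clock. No verdict is reported.

**What I did:**
- I swung the hasp out by its post until it stood about square to the case.
- I raised the lid by its tab to its stop, where it stayed.
- I took the red jar out from under the lid with a tilted tool, set it down gently on the cork mat, released it and backed away.

**Last checks:**
- **Red jar:** the cap top was at (487.9, -287.2, 57.0) mm, against a mat centre of (486.2, -286.2). That is about 2 mm off centre, at the expected height and upright in the pictures.
- **Lid:** about 1.13 rad, measured from the wrist camera's depth image before the jar was taken out. It still looks fully up in the last pictures.
- **Hasp:** it looks square to the case in the last pictures. The arc I drove it through ends at about 1.57 rad.
- **Bystanders:** the green jar, loupe, dish and cotton pot look undisturbed; I judged this by eye.

**Problems and disagreements:**
- **Contact with the case:** my first reach for the jar touched lightly, stopping at a set limit of 8 N. It was probably the wrist camera against the case's front wall. I backed off and went in more steeply, but the last 5 mm before gripping also tripped its 6 N limit, so it may have touched again.
- **Mat position:** the side camera put the mat centre about 6 mm from the wrist view and the top camera about 4 mm. I used the wrist view because its circle fit was the cleanest.

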